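# Tighten the ratchet glue-up clamp on a wooden blank

## Robot

A 6-joint arm with a two-finger parallel gripper is mounted at the origin on the work surface. World frame = base frame: x ahead of the robot, y to its left, z up, the work surface at z = 0. Lengths are in mm, angles in rad, forces in N, time in s.
With the tool pointing down it reaches from about 350 to 975 mm from the base axis. Payload 4.9 kg.
Tool frame: the origin (TCP) lies at the centre of the arm's flange, where the gripper is bolted on; the fingertips stand 173 mm ahead of it and the grasp point (between the pads) lies 155 mm ahead of it (manip.tcp_to_grasp is the distance from the TCP to the grasp point, in mm); z points along the fingers, x is the direction in which the jaws open and shut, and the axes are right-handed (so a half turn about z gives the same grasp; the last joint's range is limited). The gripper opens to 85 mm and grips with 20 to 120 N. Pads are 22 mm wide; open, the fingers measure 114 mm over their backs; the gripper's body (76 mm by 85 mm) begins 54 mm behind the grasp point. The pads swing forward as they close: fully open they stand 13 mm farther back than shut.
Start: joints at [-1.333, 0.053, 1.613, -0, 1.476, -0.119], TCP at [218.293, -585.621, 404.704] pointing down, gripper open.
Joint ranges: [-3.01, 3.01], [-1.01, 2.22], [0.06, 2.58], [-1.02, 4.17], [0.09, 2.62], [-3.14, 3.14]. Speed limits (rad/s): [2.57, 2.57, 3.14, 3.14, 3.14, 3.14].

## Interface

Orientations are given as a unit quaternion [w, x, y, z].
In Python, from plant import manip gives the robot as it stands. The module is installed in compiled form; this text tells all that it offers.
- The arm moves only by the tool apply_moves, never from a script. Its argument "series" is one flat list of numbers, 6 for each row, row after row: the shift along the tool's x, y, z in cm, then the turn, a rotation vector about the tool's x, y, z in degrees. In form: [dx, dy, dz, wx, wy, wz, dx, dy, dz, wx, wy, wz, ...]. A call has 1 to 8 rows; each row is the pose to reach, as a shift and turn from the pose commanded when the call began, along the tool's axes at that moment; what a row does not reach only later rows make up. A row lasts 1/10 s, in which the tool goes at most 50 mm and 8.59 degrees, less where a joint would pass 70% of its speed; a pose out of reach is approached as far as the arm can. A call with a gripper value outside its range is refused whole. "grip" is the finger opening in cm, from 0 to 8.54, set as the call begins (left out, the last holds). The fingers move at their own pace and stop on an object; "squeeze" is the grip in N (left out, the last holds). Time passes only in rows, so rows that repeat a pose let the fingers close. It gives the time, the measured TCP pose, the force and the opening at its end, in the units of the state.
- manip.get_obs(): the state, without advancing time (a new reading comes with each control period).
- manip.snapshot(name): name is "scene" or "top" or "wrist"; returns the picture (400x640x3 uint8, red, green, blue); there is no depth.
- manip.camera_params(name): a dict with "K" (3x3 intrinsics, pixels), "dist" ([k1, k2, p1, p2, k3] as OpenCV has them; the pictures are not rectified), "R" (3x3) and "t" (3): a world point X has camera coordinates R X + t. Camera axes: x right, y down, z forward; pixel columns grow to the right and rows downward; lengths in mm; the calibration is good to about 2 mm. A picture is of the moment at which its call begins: read the wrist's pose just before it. camera_params takes no time and is no camera call; for the wrist camera it gives the pose at the moment of the call.
- manip.hand_in(): hands the job in, once; it reports no verdict.
The state is a dict: "time_s": time; "joint_pos": joint angles; "joint_velocities": joint speeds; "joint_efforts": joint torques, N m; "eef_pos": TCP position; "tool_rot": TCP orientation; "contact_force": force on the tool from outside, world axes, zero at the start; "wrist_torque": the same for the moment, N m; "width": opening from 0.0 (shut) to 1.0 (fully open).
Only numpy, scipy, OpenCV 4.12 (cv2) and the standard library are available. Lean on these libraries where they do the work, as an engineer would, in place of code of your own. Each camera call takes 0.05 s, during which the arm holds its last target. There are 200 camera calls.

## Task

Clamp the wooden blank firmly between the sliding jaw and the fence by working the ratchet crank back and forth, then let go. The ratchet may be set either way: feel which way the crank grips and which way it spins loose, and if it winds the jaw open instead of closed, turn the sunken reversing knob over to its other end first. Stop as soon as the crank goes firm so that the soft wood is not crushed, move the jaw and blank only through the crank, and leave the other things on the bench where they are.

Things in the scene. Friction and masses are not known exactly. Their poses are not given: they have to be found in the camera images.
- pivot (a point): Centre of the crank's pivot on the surface of the fixed green clamp's sloping face, 150 mm above the bench. Axes: x up the slope, away from the robot; y level along the face, towards the jaws; z square out of the face, leaning 30 degrees from vertical towards the robot. Approach along this z: a lamp bar above blocks a tool coming straight down.
- crank (a joint): Crank angle about the face's z, rad: 0 = arm straight down the slope, positive = swung towards the jaws, stops at -0.8 and 0.8; stays where left. Set to close, positive swings push the jaw to the fence, 15 mm per rad, and negative swings spin loose (under 3 N at the grip). Set to open, negative swings draw the jaw back and positive ones spin loose. Up to 0.35 rad is lost at each reversal.
- grip_mid (a point): Middle of the crank's red round grip, 24 mm diameter, 57 mm long, along the face's z, free to spin on the crank, 90 mm from the pivot's axis. Middle 50 mm out from the face, end 77 mm, steel arm's top 18 mm. Driving the free jaw takes about 5 N here; once the blank is clamped each further newton adds about 6 N on it (crushed above 150 N). Its x and y turn with the spinning grip.
- well_mouth (a point): Centre of the mouth of the round well, 86 mm diameter and 36 mm deep, sunk square into the sloping face, 165 mm from the pivot towards the side away from the jaws (face -y) and 60 mm down the slope. Axes as pivot.
- knob_mid (a point): Middle of the reversing knob's orange bar: 52 mm long (own x), 15 wide (own y), 25 high, top 7 mm and foot 32 mm below the well's mouth; turns about the well's axis (own z). It rests at either of two ends, 0.75 rad each side of pointing up the slope, and snaps on once past the middle. One end sets the ratchet to close the jaw, the other to open it; unmarked, starts at either.
- jaw: Dark sliding jaw, 110 mm long, 35 mm thick, 55 mm high, on the base plate. Origin under its centre; slides along its own +y (the face's y) towards the fence, up to 50 mm from its start and 22 mm back, and stays where it is wound to. Its working face is 17.5 mm from its origin in +y.
- fence: Grey fixed fence, 150 x 30 x 55 mm, on the base plate; its face towards the jaw is 15 mm from its origin.
- blank: Pale wooden blank, 140 x 70 x 40 mm, 0.25 kg, lying loose on the base plate between jaw and fence, 70 mm side along the clamping direction; at first 15 to 28 mm of total gap. Origin under its centre.
- clamp: Clamp base, origin on the bench under the pivot, x away from the robot, y to the jaws; plate 20 mm thick, x -180 to 110 mm, y -230 to 320. Its yellow lamp bar is 24 mm thick, underside 304 mm above the bench, at x -70 mm, y -62 to 124 mm, over the crank's grip but not over the knob; lamp post at x 85, y 115 mm.
- offcut: Bystander: dark wood offcut 50 x 100 x 20 mm on the base plate in front of the blank.
- sanding_block: Bystander: cork block 55 x 90 x 30 mm on the base plate below the well.
- glue: Bystander: white bottle 56 mm diameter, 150 mm tall, left of the clamp.
- mallet: Bystander: wooden mallet, 280 mm long, right of the clamp.
- driver: Bystander: screwdriver, 200 mm, left of the clamp.
- plane: Bystander: wooden hand plane 200 x 60 mm, 95 mm high, left of the clamp.
- pot: Bystander: blue pot 80 mm diameter, 100 mm tall, right of the clamp, near its back.
Mind the look-alikes: they are no part of the job. What is shaped like the blank but orange is not meant.

How it is judged (in metres and radians):
At the end, for the whole second after the job is handed in: The blank lies flat and still, pressed by the jaw and by the fence with more than 12 N each, with the crank let go (contact force between each of jaw, fence and blank above 12 N and linear speed of blank below 0.01 m/s and angle between blank's own z axis and vertical below 0.1 rad); the robot touches nothing.
It fails at once if the blank crushed (more than 150 N) (contact force between jaw and blank above 150 N).
It fails at once if the robot pushes the jaw (contact force between the arm and jaw above 3 N).
It fails at once if the fingers push the jaw (contact force between the fingers and jaw above 3 N).
It fails at once if the robot pushes the blank (contact force between any of the arm, the fingers and blank above 3 N).
It fails at once if a bystander disturbed (moved more than 30 mm) (distance of any of offcut, sanding_block, glue, mallet, driver, plane, pot from where it was at the start of the episode above 0.03 m).
It also fails if it takes over 72 s, if anything falls off the work surface, if the arm or the gripper's body presses on something with over 40 N, if the wrist force passes 120 N, or if a joint passes its speed limit or range.

## Working session

There is one attempt and no reset: what is moved stays moved. The work goes in short steps, Python scripts to look and compute and a tool call to move; the robot and the scene stay as the last step left them, time stands still between calls to the robot, and variables do not carry over. Pictures are saved under pics/ and viewed, about 8 in all and at most 12, crops included, and the job is handed in when it is done.

Besides the shell and the picture viewer there is one more tool, called after ">>>" as a command line: name --argument value ..., lists and objects as JSON in quotes. apply_moves: Moves the arm, as the interface text tells. Its arguments: {"type":"object","properties":{"series":{"type":"array"},"grip":{"type":"number"},"squeeze":{"type":"number"}},"required":["series"]}

```bash
mkdir -p pics; ls; python3 - <<'E'
from plant import manip
import cv2, numpy as np
print(manip.get_obs(), manip.tcp_to_grasp)
ims=[]
for n in ["scene","top"]:
    p=manip.camera_params(n); print(n,p)
    im=manip.snapshot(n); cv2.imwrite(f"pics/{n}0.png",im[:,:,::-1])
E
```

```text
pics
{'time_s': 0.0, 'joint_pos': array([-1.33301976e+00,  5.34037420e-02,  1.61433942e+00, -1.29075563e-05,
        1.47602401e+00, -1.19039151e-01]), 'joint_velocities': array([-0.00053098, -0.00098968, -0.00198605, -0.00091391,  0.00229275,
       -0.00103303]), 'joint_efforts': array([-3.50687369e-03, -3.93692493e+01, -3.70176101e+01, -3.17300464e-04,
        7.09454980e-03, -3.98947137e-06]), 'eef_pos': array([ 218.21852482, -585.37294534,  403.40643675]), 'tool_rot': array([-7.17033895e-04,  8.21368327e-01, -5.70397133e-01, -8.17335768e-04]), 'contact_force': array([-0.63384606,  0.56467452, -0.2050111 ]), 'wrist_torque': array([0.01355443, 0.00421535, 0.06120873]), 'width': 0.9977872138638252} 154.70000000000002
scene {'K': array([[379.96071896,   0.        , 318.03936096],
       [  0.        , 379.96071896, 199.17465281],
       [  0.        ,   0.        ,   1.        ]]), 'dist': array([-0.00421896,  0.        ,  0.        ,  0.        ,  0.        ]), 'R': array([[-0.47737582,  0.87861421, -0.01222253],
       [ 0.70560035,  0.3750085 , -0.60124602],
       [-0.52367974, -0.29564454, -0.79897048]]), 't': array([ 240.80938344, -302.54141349, 1611.70089603])}
top {'K': array([[397.13176671,   0.        , 318.69246568],
       [  0.        , 397.13176671, 199.19816354],
       [  0.        ,   0.        ,   1.        ]]), 'dist': array([-0.03198469,  0.        ,  0.        ,  0.        ,  0.        ]), 'R': array([[ 0.02480891, -0.99953395, -0.01778768],
       [-0.9933303 , -0.02264295, -0.11305847],
       [ 0.11260302,  0.0204739 , -0.9934291 ]]), 't': array([  22.23329674,  524.59637818, 1194.8826357 ])}
```

View pics/scene0.png

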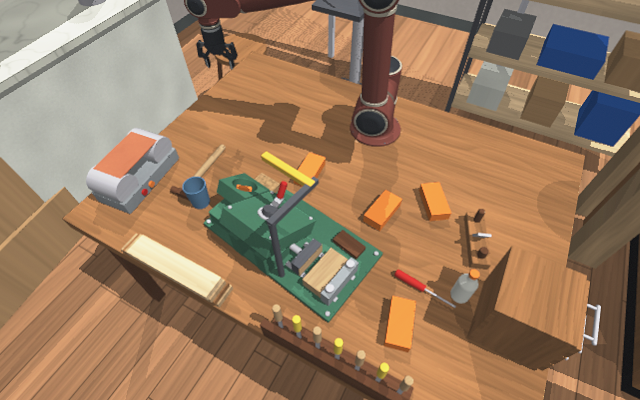

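View pics/top0.png

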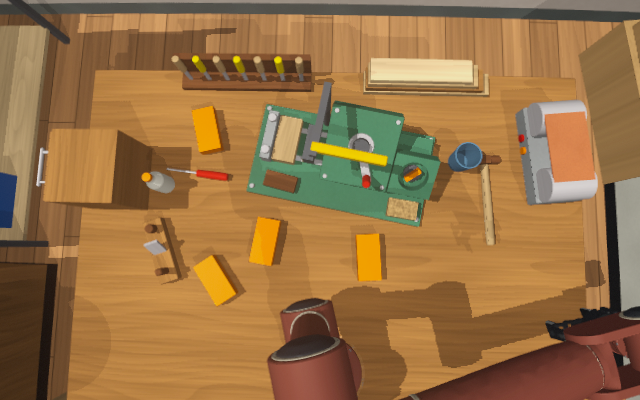

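The scene and top views show the green clamp, centred near (340,165) in the top view. The red grip is near (366,182), the orange knob near (412,175), the yellow lamp bar near (348,154), and the pale blank near (286,140). Orange decoy blocks lie around it. Next I'll fit the plate.

```bash
cat > h.py <<'E'
import numpy as np, cv2
from plant import manip
def ray(cam,uv):
    p=cam; q=cv2.undistortPoints(np.float64(uv).reshape(-1,1,2),p["K"],p["dist"]).reshape(-1,2)
    d=np.c_[q,np.ones(len(q))]@p["R"]; return -p["R"].T@p["t"], d
def onplane(cam,uv,z):
    c,d=ray(cam,uv); return c+d*((z-c[2])/d[:,2])[:,None]
def proj(cam,X):
    r,_=cv2.Rodrigues(cam["R"]); return cv2.projectPoints(np.float64(X).reshape(-1,1,3),r,cam["t"],cam["K"],cam["dist"])[0].reshape(-1,2)
def tri(c1,u1,c2,u2):
    a,d=ray(c1,u1);b,e=ray(c2,u2);d=d[0]/np.linalg.norm(d[0]);e=e[0]/np.linalg.norm(e[0])
    s=np.linalg.lstsq(np.c_[d,-e],b-a,rcond=None)[0]; P=a+s[0]*d;Q=b+s[1]*e
    return (P+Q)/2,np.linalg.norm(P-Q)
def mask(im,lo,hi):
    return cv2.inRange(cv2.cvtColor(im,cv2.COLOR_RGB2HSV),lo,hi)
E
python3 - <<'E'
from h import *
T=manip.camera_params("top");S=manip.camera_params("scene")
for n,c in(("top",T),("scene",S)):
    im=cv2.imread(f"pics/{n}0.png")[:,:,::-1].copy()
    g=mask(im,(55,60,30),(90,255,255))
    cn=max(cv2.findContours(g,0,2)[0],key=cv2.contourArea)
    X=onplane(c,cn.reshape(-1,2),20)[:,:2]
    print(n,"plate hull",np.round(onplane(c,cv2.approxPolyDP(cv2.convexHull(cn),4,True).reshape(-1,2),20)[:,:2]).tolist(),cv2.approxPolyDP(cv2.convexHull(cn),4,True).reshape(-1,2).tolist())
    for nm,lo,hi in(("yellow",(25,150,120),(33,255,255)),("red",(0,180,110),(5,255,255)),("red2",(174,170,90),(180,255,255)),("orange",(8,200,120),(20,255,255))):
        m=mask(im,lo,hi)
        for k in cv2.findContours(m,0,2)[0]:
            if cv2.contourArea(k)>15: print(nm,np.round(cv2.minAreaRect(k)[0]),np.round(cv2.minAreaRect(k)[1]),cv2.boxPoints(cv2.minAreaRect(k)).round().tolist())
im=cv2.imread("pics/top0.png")[80:235,235:450]
cv2.imwrite("pics/c1.png",cv2.resize(im,None,fx=3.6,fy=3.6,interpolation=cv2.INTER_CUBIC))
E
```

```text
top plate hull [[819.0, 211.0], [825.0, -115.0], [807.0, -214.0], [731.0, -325.0], [645.0, -339.0], [452.0, -273.0], [549.0, 260.0]] [[266, 107], [368, 107], [399, 113], [434, 137], [439, 164], [418, 225], [247, 190]]
yellow [349. 154.] [77. 11.] [[310.0, 151.0], [312.0, 140.0], [388.0, 156.0], [385.0, 167.0]]
yellow [278.  65.] [16.  7.] [[273.0, 57.0], [280.0, 56.0], [283.0, 72.0], [276.0, 73.0]]
yellow [238.  64.] [17.  7.] [[232.0, 57.0], [238.0, 55.0], [244.0, 71.0], [238.0, 73.0]]
yellow [198.  64.] [19.  7.] [[190.0, 58.0], [196.0, 54.0], [206.0, 69.0], [201.0, 73.0]]
red [366. 181.] [12.  7.] [[362.0, 175.0], [369.0, 175.0], [369.0, 187.0], [362.0, 187.0]]
red [212. 175.] [31.  7.] [[196.0, 176.0], [197.0, 169.0], [228.0, 173.0], [227.0, 180.0]]
red [521. 138.] [6. 4.] [[519.0, 135.0], [523.0, 135.0], [523.0, 141.0], [519.0, 141.0]]
orange [215. 279.] [47. 26.] [[192.0, 266.0], [214.0, 252.0], [239.0, 293.0], [217.0, 306.0]]
orange [368. 257.] [47. 24.] [[355.0, 234.0], [379.0, 233.0], [382.0, 280.0], [357.0, 281.0]]
orange [265. 241.] [25. 47.] [[248.0, 261.0], [257.0, 215.0
[... 543 characters left out ...]
174], [305, 202], [381, 255], [327, 321], [204, 223]]
yellow [384. 370.] [ 8. 14.] [[378.0, 376.0], [382.0, 362.0], [389.0, 364.0], [386.0, 378.0]]
yellow [338. 346.] [15.  7.] [[335.0, 338.0], [342.0, 338.0], [342.0, 353.0], [335.0, 353.0]]
yellow [295. 321.] [ 8. 11.] [[289.0, 322.0], [296.0, 314.0], [302.0, 320.0], [294.0, 327.0]]
yellow [288. 168.] [58.  6.] [[262.0, 156.0], [265.0, 151.0], [314.0, 181.0], [311.0, 186.0]]
red [410. 280.] [33.  7.] [[394.0, 275.0], [397.0, 269.0], [426.0, 285.0], [422.0, 291.0]]
red [144. 192.] [5. 4.] [[142.0, 189.0], [146.0, 189.0], [146.0, 194.0], [142.0, 194.0]]
red [281. 189.] [ 6. 16.] [[276.0, 196.0], [281.0, 181.0], [287.0, 183.0], [282.0, 198.0]]
```

View pics/c1.png

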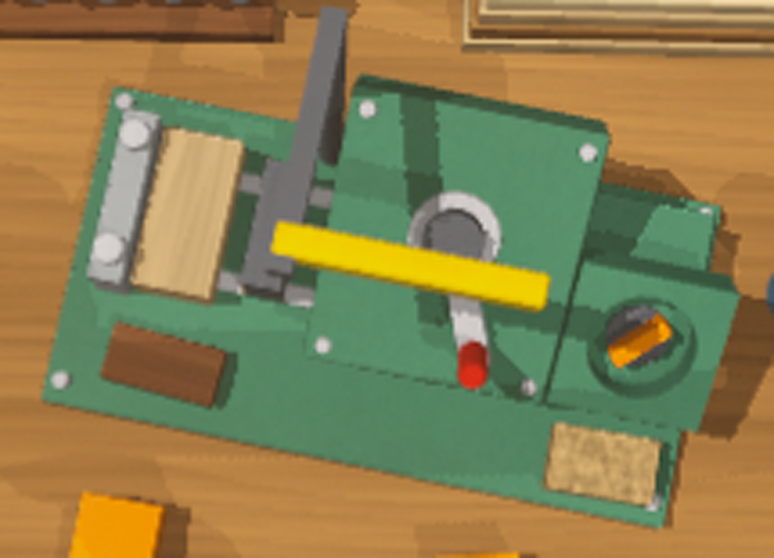

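The crop shows the whole clamp. The crank arm is nearly straight down the slope, with the red grip end at about (473,372) in the crop. The knob bar at (640,340) leans to the right of upslope, which is its -y end. Now I'll fit the clamp pose from the plate corners.

```bash
python3 - <<'E'
from h import *
from scipy.optimize import least_squares
T=manip.camera_params("top");S=manip.camera_params("scene")
tp=np.array([[118,88],[43,403],[668,527],[722,207]])/3.6+[235,80]-0.4
W=np.array([[110,320,20],[-180,320,20],[-180,-230,20],[110,-230,20.]])
sc=np.array([[381,255],[327,321]]); Ws=np.array([[-180,320,20],[110,320,20.]])
def pose(p,X):
    c,s=np.cos(p[2]),np.sin(p[2]); return np.asarray(X)@np.array([[c,s,0],[-s,c,0],[0,0,1]])+[p[0],p[1],0]
f=lambda p,s=1:np.r_[(proj(T,pose(p,W))-tp).ravel(),s*(proj(S,pose(p,Ws))-sc).ravel()]
for s in(0,1):
    r=least_squares(f,[650,-50,-0.2],args=(s,));print(r.x.round(3),r.fun.round(1))
p=r.x
F=np.array([[np.cos(np.pi/6),0,.5],[0,1,0],[-.5,0,np.cos(np.pi/6)]]) # rows face axes in clamp
face=lambda q:pose(p,np.asarray(q)@F+[0,0,150])
print("R face cols",pose([0,0,p[2]],F).T.round(3).tolist())
chk={"pivot":[0,0,0],"well":[-60,-165,0],"knob":[-60,-165,-7]}
for k,v in chk.items(): print(k,face(v).round(1),proj(T,face(v)).round(1),((proj(T,face(v))-[235,80])*3.6).round())
print("bar centre",proj(T,pose(p,[-70,31,328])),proj(S,pose(p,[-70,31,328])))
g,e=tri(T,[[366,181]],S,[[281.5,189.5]]);print("grip",g,e)
gl=(pose([0,0,p[2]],np.eye(3))@(g-[p[0],p[1],150])); q=F@gl; print("grip face",q, np.arctan2(q[1],-q[0]))
# knob end angle: ray to plane z_face=-7
c,d=ray(T,[[404.5,179],[420,169.5]]); n=pose([0,0,p[2]],F)[2]; o=face([-60,-165,-7])
X=c+d*(((o-c)@n)/(d@n))[:,None]; A=(X-face([0,0,0]))@pose([0,0,p[2]],F).T; print("knob ends face",A.round(1))
np.savetxt("p.txt",p)
for nm,u in(("blankedge",[[240,142],[213,300],[165,125],[133,290]]),("jawtop",[[290,160],[245,290],[260,160]]),("fence",[[158,115],[125,285]])):
    z={"b":60,"j":75,"f":75}[nm[0]]
    X=onplane(T,np.array(u)/3.6+[235,80],z); print(nm,((X-[p[0],p[1],0])@pose([0,0,p[2]],np.eye(3)).T).round())
E
```

```text
[ 6.64841e+02 -8.51840e+01 -1.78000e-01] [-0.9 -0.3 -0.1 -0.1  0.1  0.7  0.9 -0.5  0.  -0.   0.  -0. ]
[ 6.66857e+02 -8.55070e+01 -1.85000e-01] [-0.4 -1.5 -0.2 -1.5 -0.3  0.5  1.1 -0.5  1.5 -3.1  0.   0. ]
R face cols [[0.851, 0.184, -0.491], [-0.159, 0.983, 0.092], [0.5, 0.0, 0.866]]
pivot [666.9 -85.5 150. ] [[361.8 145. ]] [[456. 234.]]
well [ 585.5 -238.1  120. ] [[413.8 176.5]] [[644. 347.]]
knob [ 588.9 -238.8  113.9] [[413.5 175.7]] [[643. 344.]]
bar centre [[349.86379146 152.03423274]] [[285.90434593 166.64168208]]
grip [564.66182075 -98.88036542 149.62913131] 0.843838301374966
grip face [-85.05341274 -31.9270448   48.67736846] -0.3591006334096568
knob ends face [[ -75.4 -142.6   -7. ]
 [ -38.  -177.9   -7. ]]
blankedge [[ 66. 194.  60.]
 [-74. 187.  60.]
 [ 67. 260.  60.]
 [-79. 255.  60.]]
jawtop [[ 54. 147.  75.]
 [-63. 160.  75.]
 [ 49. 172.  75.]]
fence [[ 70. 265.  75.]
 [-79. 260.  75.]]
```

```bash
cat >> h.py <<'E'
from scipy.spatial.transform import Rotation as Rn
P=np.loadtxt("p.txt")
Fc=np.array([[np.cos(np.pi/6),0,.5],[0,1,0],[-.5,0,np.cos(np.pi/6)]])
c_,s_=np.cos(P[2]),np.sin(P[2])
FW=(np.array([[c_,-s_,0],[s_,c_,0],[0,0,1]])@Fc.T)   # cols: face axes in world
O=np.array([P[0],P[1],150.])
def face(q): return O+FW@np.asarray(q,float)
def toface(X): return FW.T@(np.asarray(X)-O)
def rot(tdir):  # tool x along face-plane dir tdir, z into the face
    x=FW@np.array([*tdir,0.]);x/=np.linalg.norm(x);z=-FW[:,2]
    return Rn.from_matrix(np.c_[x,np.cross(z,x),z])
def crank_pose(th,h,r=90):
    return face([-r*np.cos(th),r*np.sin(th),h+154.7]),rot([-np.sin(th),-np.cos(th)])
def cur():
    o=manip.get_obs();q=o["tool_rot"];return o,o["eef_pos"],Rn.from_quat([*q[1:],q[0]])
def rel(pos,R):
    o,p,C=cur()
    return (C.inv().apply(pos-p)/10).round(2).tolist()+((C.inv()*R).as_rotvec(degrees=True)).round(1).tolist()
def st():
    o,p,C=cur();t=toface(p-0)-[0,0,154.7]
    g=toface(p+C.apply([0,0,154.7]))
    f=FW.T@o["contact_force"]
    print("t",round(o["time_s"],2),"grasp@face",g.round(1),"th",round(np.arctan2(g[1],-g[0]),3),"F face",f.round(1),"w",round(o["width"],3),"j",o["joint_pos"].round(2))
E
python3 - <<'E'
from h import *
st()
print(rel(*crank_pose(-.36,125)))
print(rel(*crank_pose(-.36,50)))
E
```

```text
t 0.1 grasp@face [-253.  -573.6  260.3] th -1.155 F face [-0.1 -0.2  0.2] w 1.003 j [-1.33  0.05  1.61  0.    1.48 -0.12]
[-39.42, -39.63, 5.43, 27.0, 13.2, 10.1]
[-37.47, -42.84, 11.92, 27.0, 13.2, 10.1]
```

>>> apply_moves --series '[-20,-20,0,14,7,5,-39.4,-39.6,5.4,27,13.2,10.1,-39.4,-39.6,5.4,27,13.2,10.1,-39.4,-39.6,5.4,27,13.2,10.1,-39.4,-39.6,5.4,27,13.2,10.1,-39.4,-39.6,5.4,27,13.2,10.1,-39.4,-39.6,5.4,27,13.2,10.1,-39.4,-39.6,5.4,27,13.2,10.1]' --grip 8.5

```text
time_s: 0.9
eef_pos: [384.6, -222.1, 367.2]
tool_rot: [-0.126, 0.74, -0.621, 0.226]
contact_force: [-0.4, 0.2, -1.2]
width: 0.995
```

```bash
python3 - <<'E'
from h import *
st()
print(rel(*crank_pose(-.36,125)))
E
```

```text
t 0.9 grasp@face [-109.9 -186.4  159.5] th -1.038 F face [-1.   0.1 -0.8] w 0.995 j [-0.76 -0.52  2.18  0.32  1.05  0.54]
[-13.54, -7.86, 3.42, 0.0, -0.1, 0.0]
```

>>> apply_moves --series '[-13.5,-7.8,3.2,0,0,0,-13.5,-7.8,3.2,0,0,0,-13.5,-7.8,3.2,0,0,0,-13.5,-7.8,3.2,0,0,0,-13.5,-7.8,3.2,0,0,0,-13.5,-7.8,3.2,0,0,0]'

```text
time_s: 1.5
eef_pos: [450.0, -80.3, 352.2]
tool_rot: [-0.126, 0.74, -0.62, 0.226]
contact_force: [-0.6, -0.4, 0.7]
width: 0.988
```

```bash
python3 - <<'E'
from h import *
st()
print(rel(*crank_pose(-.36,125)))
W=manip.camera_params("wrist")
im=manip.snapshot("wrist"); cv2.imwrite("pics/w1.png",im[:,:,::-1])
m=mask(im,(0,150,80),(6,255,255))|mask(im,(174,150,80),(180,255,255))
for k in cv2.findContours(m,0,2)[0]:
    if cv2.contourArea(k)>60: print(cv2.minAreaRect(k))
for z in (23,50,77): print("pred",z,proj(W,face([-90*np.cos(.36),-90*np.sin(.36),z])).round())
T=manip.camera_params("top")
E
```

```text
t 1.5 grasp@face [-84.4 -35.1 127.5] th -0.394 F face [-0.1 -0.5  0.8] w 0.988 j [-0.36 -0.48  2.18  0.11  0.93  0.99]
[-0.28, -0.12, 0.25, 0.1, -0.1, 0.1]
((310.2705993652344, 213.2823486328125), (40.34907150268555, 57.05271530151367), 12.528807640075684)
pred 23 [[309. 196.]]
pred 50 [[308. 208.]]
pred 77 [[308. 223.]]
```

View pics/w1.png

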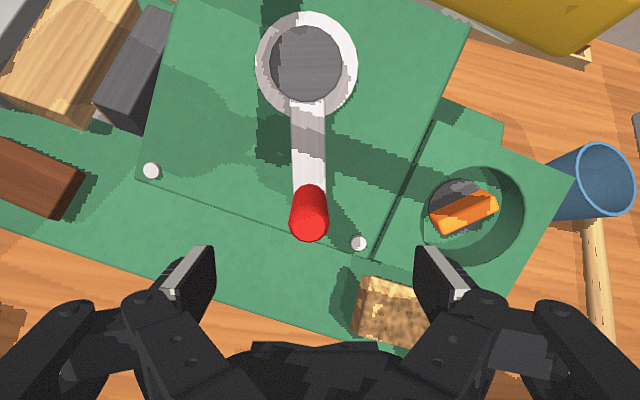

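The wrist view shows the red grip at (310,213), within about 2 px of the prediction and centred between the fingers. The knob is at (464,213) and points to the -y side of upslope. I'll descend and grip.

>>> apply_moves --series '[-0.2,-0.1,4,0,0,0,-0.2,-0.1,7.6,0,0,0,-0.2,-0.1,7.6,0,0,0,-0.2,-0.1,7.6,0,0,0]'

```text
time_s: 1.95
eef_pos: [487.7, -86.2, 286.2]
tool_rot: [-0.126, 0.74, -0.621, 0.225]
contact_force: [-0.5, 1.1, 0.9]
width: 0.996
```

>>> apply_moves --series '[0,0,0,0,0,0,0,0,0,0,0,0,0,0,0,0,0,0,0,0,0,0,0,0,0,0,0,0,0,0,0,0,0,0,0,0]' --grip 0 --squeeze 40

```text
time_s: 2.55
eef_pos: [488.2, -84.7, 287.8]
tool_rot: [-0.126, 0.74, -0.62, 0.227]
contact_force: [-4.9, 0.6, 7.0]
width: 0.268
```

```bash
python3 - <<'E'
from h import *
st()
for t in (-.3,-.2,-.1,0,.1,.2): print(t,rel(*crank_pose(t,50)))
E
```

```text
t 2.55 grasp@face [-83.1 -32.3  52.5] th -0.371 F face [-0.7 -0.3  8.5] w 0.268 j [-0.34 -0.29  2.15  0.11  0.76  1.  ]
-0.3 [-0.61, 0.06, 0.25, -0.0, -0.1, 3.6]
-0.2 [-1.5, -0.04, 0.25, -0.0, -0.1, 9.3]
-0.1 [-2.38, -0.23, 0.25, -0.0, -0.1, 15.0]
0 [-3.24, -0.51, 0.24, -0.1, -0.1, 20.7]
0.1 [-4.06, -0.87, 0.24, -0.1, -0.1, 26.5]
0.2 [-4.85, -1.31, 0.24, -0.1, -0.1, 32.2]
```

>>> apply_moves --series '[-0.6,0.06,-0.1,0,0,3.6,-1.05,0.02,-0.1,0,0,6.5,-1.5,-0.04,-0.1,0,0,9.3,-1.94,-0.13,-0.1,0,0,12.2,-2.38,-0.23,-0.1,0,0,15,-2.8,-0.37,-0.1,0,0,17.9,-3.24,-0.51,-0.1,0,0,20.7,-3.64,-0.69,-0.1,0,0,23.6]'

```text
time_s: 3.35
eef_pos: [488.9, -48.4, 284.6]
tool_rot: [0.169, -0.597, 0.759, -0.196]
contact_force: [-3.7, -7.1, 2.3]
width: 0.269
```

```bash
python3 - <<'E'
from h import *
st()
for t in (.05,.1,.2,.3): print(t,rel(*crank_pose(t,50)))
E
```

```text
t 3.35 grasp@face [-90.    3.1  52.7] th 0.034 F face [-0.8 -7.6  3.2] w 0.269 j [-0.26 -0.29  2.16  0.05  0.75  1.53]
0.05 [-0.08, -0.02, 0.27, -0.0, -0.2, -0.1]
0.1 [-0.53, -0.03, 0.27, -0.1, -0.2, 2.8]
0.2 [-1.42, -0.12, 0.27, -0.1, -0.2, 8.5]
0.3 [-2.3, -0.3, 0.26, -0.1, -0.2, 14.3]
```

>>> apply_moves --series '[-0.53,-0.03,0,0,0,2.8,-0.98,-0.07,0,0,0,5.7,-1.42,-0.12,0,0,0,8.5,-1.86,-0.2,0,0,0,11.4,-2.3,-0.3,0,0,0,14.3]'

```text
time_s: 3.85
eef_pos: [496.2, -26.4, 286.3]
tool_rot: [0.191, -0.498, 0.828, -0.173]
contact_force: [-8.6, -4.5, 4.8]
width: 0.265
```

```bash
python3 - <<'E'
from h import *
st()
im=manip.snapshot("top"); cv2.imwrite("pics/t2.png",im[:,:,::-1])
st()
a=cv2.imread("pics/top0.png")[80:235,235:450];b=im[80:235,235:450,::-1]
cv2.imwrite("pics/c2.png",np.vstack([cv2.resize(q[10:90,15:120],None,fx=5,fy=3.7,interpolation=cv2.INTER_CUBIC) for q in(a,b)]))
for t in (.3,.2,.1,0,-.1): print(t,rel(*crank_pose(t,50)))
E
```

```text
t 3.85 grasp@face [-86.7  26.1  52.7] th 0.292 F face [-4.2 -6.   8. ] w 0.265 j [-0.2  -0.28  2.15  0.01  0.75  1.85]
t 3.9 grasp@face [-86.6  26.6  52.7] th 0.298 F face [-3.8 -4.   6. ] w 0.272 j [-0.2  -0.28  2.14  0.01  0.75  1.85]
0.3 [0.04, -0.05, 0.27, 0.0, -0.2, -0.1]
0.2 [0.94, -0.1, 0.27, 0.0, -0.2, -5.9]
0.1 [1.83, -0.24, 0.28, 0.1, -0.2, -11.6]
0 [2.7, -0.46, 0.28, 0.1, -0.2, -17.3]
-0.1 [3.54, -0.77, 0.28, 0.1, -0.2, -23.1]
```

View pics/c2.png

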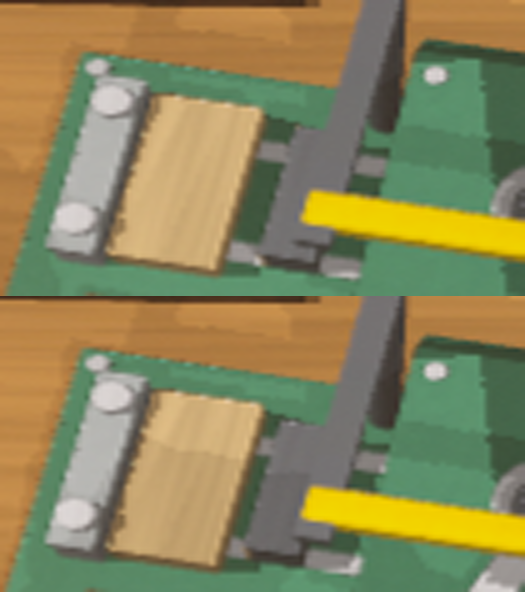

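The jaw's left edge moved from column 293 to 275 in the crop, towards the blank. So positive swings close it, the ratchet is already set to close, and the knob can stay as it is. I'll continue the stroke.

```bash
python3 - <<'E'
from h import *
for t in (.4,.5,.6,.7): print(t,rel(*crank_pose(t,52.7)))
E
```

```text
0.4 [-0.86, -0.09, -0.0, 0.0, -0.2, 5.6]
0.5 [-1.75, -0.23, -0.01, 0.0, -0.2, 11.3]
0.6 [-2.62, -0.45, -0.01, 0.0, -0.2, 17.1]
0.7 [-3.47, -0.75, -0.01, -0.0, -0.2, 22.8]
```

>>> apply_moves --series '[-0.43,-0.03,0,0,0,2.8,-0.86,-0.09,0,0,0,5.6,-1.3,-0.15,0,0,0,8.5,-1.75,-0.23,0,0,0,11.3,-1.75,-0.23,0,0,0,11.3]'

```text
time_s: 4.4
eef_pos: [505.3, -11.2, 289.8]
tool_rot: [0.207, -0.415, 0.873, -0.152]
contact_force: [-10.8, -0.1, 6.1]
width: 0.27
```

```bash
python3 - <<'E'
from h import *
st()
for t in (.6,.7): print(t,rel(*crank_pose(t,52.7)))
E
```

```text
t 4.4 grasp@face [-80.   43.   52.6] th 0.493 F face [-6.2 -2.1 10.6] w 0.27 j [-0.17 -0.26  2.12 -0.02  0.76  2.09]
0.6 [-0.9, -0.1, -0.01, 0.1, -0.2, 5.9]
0.7 [-1.79, -0.24, -0.02, 0.1, -0.2, 11.6]
```

>>> apply_moves --series '[-0.45,-0.03,-0.1,0,0,2.9,-0.9,-0.1,-0.1,0,0,5.9,-1.35,-0.16,-0.1,0,0,8.7,-1.79,-0.24,-0.1,0,0,11.6,-1.79,-0.24,-0.1,0,0,11.6]'

```text
time_s: 4.9
eef_pos: [516.2, 1.6, 294.9]
tool_rot: [0.221, -0.325, 0.91, -0.13]
contact_force: [-8.0, -1.5, 2.2]
width: 0.269
```

```bash
python3 - <<'E'
from h import *
st()
im=manip.snapshot("top"); cv2.imwrite("pics/t3.png",im[:,:,::-1])
for t in np.arange(.6,-.75,-.1): print(t.round(2),rel(*crank_pose(t,52.5)))
E
```

```text
t 4.9 grasp@face [-70.5  57.6  52.8] th 0.685 F face [-5.4 -3.   5.7] w 0.269 j [-0.14 -0.23  2.09 -0.04  0.76  2.34]
0.6 [0.83, -0.11, 0.03, 0.2, -0.3, -5.7]
0.5 [1.72, -0.24, 0.03, 0.2, -0.3, -11.4]
0.4 [2.6, -0.46, 0.04, 0.2, -0.3, -17.1]
0.3 [3.44, -0.77, 0.04, 0.2, -0.3, -22.9]
0.2 [4.25, -1.16, 0.05, 0.2, -0.2, -28.6]
0.1 [5.02, -1.63, 0.05, 0.2, -0.2, -34.3]
0.0 [5.74, -2.17, 0.05, 0.2, -0.2, -40.0]
-0.1 [6.39, -2.79, 0.05, 0.2, -0.2, -45.8]
-0.2 [6.99, -3.46, 0.05, 0.3, -0.2, -51.5]
-0.3 [7.51, -4.19, 0.05, 0.3, -0.2, -57.2]
-0.4 [7.96, -4.97, 0.05, 0.3, -0.2, -63.0]
-0.5 [8.33, -5.79, 0.05, 0.3, -0.2, -68.7]
-0.6 [8.61, -6.65, 0.05, 0.3, -0.2, -74.4]
-0.7 [8.81, -7.52, 0.05, 0.3, -0.1, -80.2]
```

>>> apply_moves --series '[0.83,-0.11,0,0,0,-5.7,1.72,-0.24,0,0,0,-11.4,2.6,-0.46,0,0,0,-17.1,3.44,-0.77,0,0,0,-22.9,4.25,-1.16,0,0,0,-28.6,5.02,-1.63,0,0,0,-34.3,5.74,-2.17,0,0,0,-40,5.74,-2.17,0,0,0,-40]'

```text
time_s: 5.75
eef_pos: [488.5, -52.6, 285.0]
tool_rot: [0.164, -0.616, 0.744, -0.199]
contact_force: [-0.7, -1.2, -3.9]
width: 0.273
```

```bash
python3 - <<'E'
from h import *
st()
for t in np.arange(-.1,-.75,-.1): print(t.round(2),rel(*crank_pose(t,52.5)))
E
```

```text
t 5.75 grasp@face [-89.9  -0.7  52.9] th -0.008 F face [-2.4 -1.3 -3.1] w 0.273 j [-0.27 -0.29  2.16  0.06  0.76  1.46]
-0.1 [0.85, -0.01, 0.04, 0.1, -0.1, -5.9]
-0.2 [1.74, -0.14, 0.04, 0.1, -0.1, -11.6]
-0.3 [2.61, -0.37, 0.04, 0.1, -0.1, -17.3]
-0.4 [3.46, -0.68, 0.04, 0.1, -0.1, -23.1]
-0.5 [4.27, -1.07, 0.04, 0.1, -0.1, -28.8]
-0.6 [5.03, -1.54, 0.04, 0.2, -0.1, -34.5]
-0.7 [5.75, -2.09, 0.04, 0.2, -0.1, -40.3]
```

Negative swings spin loose (about 1 N), as they should. I'll swing back further.

>>> apply_moves --series '[0.85,-0.01,0,0,0,-5.9,1.74,-0.14,0,0,0,-11.6,2.61,-0.37,0,0,0,-17.3,3.46,-0.68,0,0,0,-23.1,4.27,-1.07,0,0,0,-28.8,5.03,-1.54,0,0,0,-34.5,5.75,-2.09,0,0,0,-40.3,5.75,-2.09,0,0,0,-40.3]'

```text
time_s: 6.55
eef_pos: [496.8, -111.8, 295.9]
tool_rot: [-0.087, 0.834, -0.487, 0.244]
contact_force: [7.0, 3.0, -5.3]
width: 0.266
```

```bash
python3 - <<'E'
from h import *
st()
for t in np.arange(-.6,0.15,.1): print(t.round(2),rel(*crank_pose(t,52.5)))
a=[cv2.imread(f"pics/{n}.png")[90:170,250:355] for n in("t2","t3")]
cv2.imwrite("pics/c3.png",np.vstack([cv2.resize(q,None,fx=5,fy=3.7,interpolation=cv2.INTER_CUBIC) for q in a]))
E
```

```text
t 6.55 grasp@face [-67.5 -57.1  52.9] th -0.703 F face [ 2.8  4.2 -7.8] w 0.266 j [-0.39 -0.26  2.11  0.15  0.78  0.59]
-0.6 [-0.91, 0.1, 0.04, -0.0, -0.0, 5.7]
-0.5 [-1.8, -0.03, 0.04, -0.0, -0.0, 11.4]
-0.4 [-2.67, -0.25, 0.04, -0.0, -0.0, 17.2]
-0.3 [-3.52, -0.56, 0.04, -0.0, -0.0, 22.9]
-0.2 [-4.33, -0.95, 0.03, -0.0, -0.0, 28.6]
-0.1 [-5.1, -1.42, 0.03, -0.0, -0.0, 34.4]
-0.0 [-5.81, -1.97, 0.03, -0.0, -0.0, 40.1]
0.1 [-6.47, -2.58, 0.03, -0.0, -0.0, 45.8]
```

View pics/c3.png

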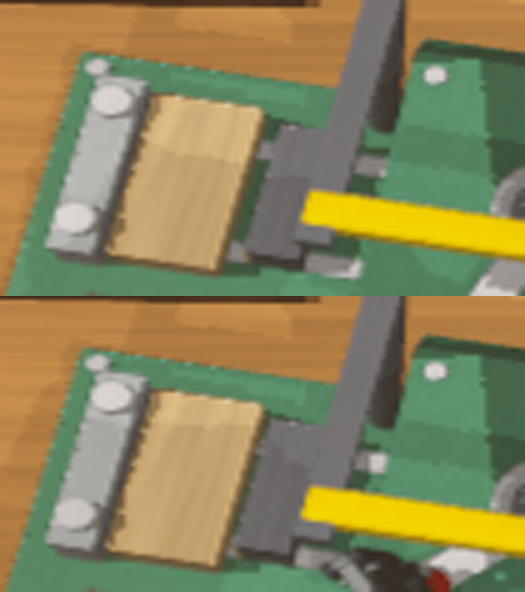

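The jaw is now almost touching the blank (top left of the jaw at (262,430) in the lower crop), with a small gap still left at the fence. From here I'll go in smaller steps and watch the tangential force.

>>> apply_moves --series '[-0.45,0.06,0,0,0,2.8,-0.91,0.1,0,0,0,5.7,-1.35,0.05,0,0,0,8.5,-1.8,-0.03,0,0,0,11.4,-1.8,-0.03,0,0,0,11.4]'

```text
time_s: 7.05
eef_pos: [490.0, -96.2, 290.7]
tool_rot: [-0.111, 0.781, -0.567, 0.236]
contact_force: [15.8, -2.2, -11.0]
width: 0.268
```

```bash
cat >> h.py <<'E'
def go(*ths):
    st();o,p,C=cur();g=toface(p+C.apply([0,0,154.7]));th=np.arctan2(g[1],-g[0]);f=FW.T@o["contact_force"]
    print("Ftan",(f[0]*np.sin(th)+f[1]*np.cos(th)).round(2))
    for t in ths: print(t,rel(*crank_pose(t,52.5)))
E
python3 -c "
from h import *
go(-.45,-.4,-.35,-.3)"
```

```text
t 7.05 grasp@face [-77.7 -43.3  53.1] th -0.508 F face [  8.3   0.7 -17.5] w 0.268 j [-0.36 -0.28  2.14  0.13  0.76  0.83]
Ftan -3.4
-0.45 [-0.46, 0.04, 0.06, -0.2, -0.2, 2.8]
-0.4 [-0.91, 0.01, 0.06, -0.2, -0.2, 5.7]
-0.35 [-1.36, -0.05, 0.06, -0.2, -0.2, 8.6]
-0.3 [-1.8, -0.13, 0.06, -0.2, -0.2, 11.4]
```

>>> apply_moves --series '[-0.23,0.02,0.1,0,0,1.4,-0.46,0.04,0.15,0,0,2.8,-0.68,0.02,0.15,0,0,4.3,-0.91,0.01,0.15,0,0,5.7,-0.91,0.01,0.15,0,0,5.7]'

```text
time_s: 7.55
eef_pos: [488.4, -88.7, 288.7]
tool_rot: [-0.122, 0.752, -0.605, 0.231]
contact_force: [4.8, -5.2, -0.1]
width: 0.268
```

```bash
python3 -c "
from h import *
go(-.35,-.3,-.25,-.2)"
```

```text
t 7.55 grasp@face [-81.3 -36.5  52.8] th -0.422 F face [ 4.9 -4.2 -2.9] w 0.268 j [-0.35 -0.29  2.15  0.11  0.76  0.95]
Ftan -5.83
-0.35 [-0.56, 0.03, 0.03, -0.2, -0.3, 2.9]
-0.3 [-1.01, -0.0, 0.02, -0.2, -0.3, 5.8]
-0.25 [-1.46, -0.06, 0.02, -0.2, -0.3, 8.7]
-0.2 [-1.9, -0.14, 0.02, -0.2, -0.3, 11.5]
```

>>> apply_moves --series '[-0.2,0.02,0,0,0,1.2,-0.4,0.02,0,0,0,2.3,-0.6,0.02,0,0,0,3.4,-0.6,0.02,0,0,0,3.4]'

```text
time_s: 7.95
eef_pos: [487.3, -83.0, 287.5]
tool_rot: [-0.129, 0.734, -0.627, 0.228]
contact_force: [5.5, -4.8, -1.8]
width: 0.266
```

```bash
python3 -c "
from h import *
go(-.3,-.25,-.2)"
```

```text
t 7.95 grasp@face [-83.7 -31.1  52.8] th -0.356 F face [ 4.5 -3.7 -4.7] w 0.266 j [-0.33 -0.29  2.15  0.1   0.76  1.02]
Ftan -5.06
-0.3 [-0.42, 0.01, 0.03, -0.2, -0.3, 2.4]
-0.25 [-0.87, -0.02, 0.03, -0.2, -0.3, 5.3]
-0.2 [-1.32, -0.08, 0.02, -0.2, -0.3, 8.1]
```

>>> apply_moves --series '[-0.2,0.02,0,0,0,1.2,-0.4,0.01,0,0,0,2.3,-0.6,0,0,0,0,3.5,-0.6,0,0,0,0,3.5]'

```text
time_s: 8.35
eef_pos: [486.6, -77.1, 286.4]
tool_rot: [-0.136, 0.714, -0.649, 0.223]
contact_force: [4.5, -5.7, -0.8]
width: 0.268
```

```bash
python3 -c "
from h import *
go(-.25,-.2,-.15)"
```

```text
t 8.35 grasp@face [-85.7 -25.5  52.8] th -0.289 F face [ 4.3 -4.7 -3.5] w 0.268 j [-0.32 -0.29  2.16  0.1   0.75  1.1 ]
Ftan -5.77
-0.25 [-0.27, -0.01, 0.03, -0.2, -0.3, 1.8]
-0.2 [-0.72, -0.04, 0.03, -0.2, -0.3, 4.6]
-0.15 [-1.17, -0.08, 0.02, -0.3, -0.3, 7.5]
```

>>> apply_moves --series '[-0.2,-0.01,0,0,0,1.3,-0.4,-0.02,0,0,0,2.6,-0.6,-0.03,0,0,0,3.9,-0.6,-0.03,0,0,0,3.9]'

```text
time_s: 8.75
eef_pos: [486.4, -71.2, 285.6]
tool_rot: [-0.143, 0.692, -0.673, 0.218]
contact_force: [2.9, -4.7, -0.0]
width: 0.272
```

```bash
python3 -c "
from h import *
go(-.2,-.15,-.1)
im=manip.snapshot('top'); cv2.imwrite('pics/t4.png',im[:,:,::-1])"
```

```text
t 8.75 grasp@face [-87.4 -19.7  52.8] th -0.222 F face [ 3.2 -4.1 -1.9] w 0.272 j [-0.31 -0.3   2.16  0.09  0.75  1.19]
Ftan -4.73
-0.2 [-0.12, -0.02, 0.03, -0.2, -0.3, 0.8]
-0.15 [-0.57, -0.03, 0.03, -0.2, -0.3, 3.6]
-0.1 [-1.02, -0.07, 0.03, -0.2, -0.3, 6.5]
```

>>> apply_moves --series '[-0.2,-0.02,0,0,0,1.3,-0.4,-0.03,0,0,0,2.6,-0.6,-0.04,0,0,0,3.8,-0.6,-0.04,0,0,0,3.8]'

```text
time_s: 9.2
eef_pos: [486.5, -65.2, 285.0]
tool_rot: [0.15, -0.669, 0.696, -0.213]
contact_force: [0.3, -6.3, 0.6]
width: 0.275
```

```bash
python3 -c "
from h import *
go(-.15,-.1,-.05)
a=[cv2.imread(f'pics/{n}.png')[90:170,250:355] for n in('t3','t4')]
cv2.imwrite('pics/c4.png',np.vstack([cv2.resize(q,None,fx=5,fy=3.7,interpolation=cv2.INTER_CUBIC) for q in a]))"
```

```text
t 9.2 grasp@face [-88.7 -13.8  52.8] th -0.155 F face [ 1.5 -6.1 -0.2] w 0.275 j [-0.3  -0.3   2.16  0.08  0.75  1.27]
Ftan -6.3
-0.15 [0.03, -0.02, 0.03, -0.2, -0.3, -0.2]
-0.1 [-0.42, -0.03, 0.02, -0.2, -0.3, 2.7]
-0.05 [-0.87, -0.06, 0.02, -0.2, -0.2, 5.6]
```

View pics/c4.png

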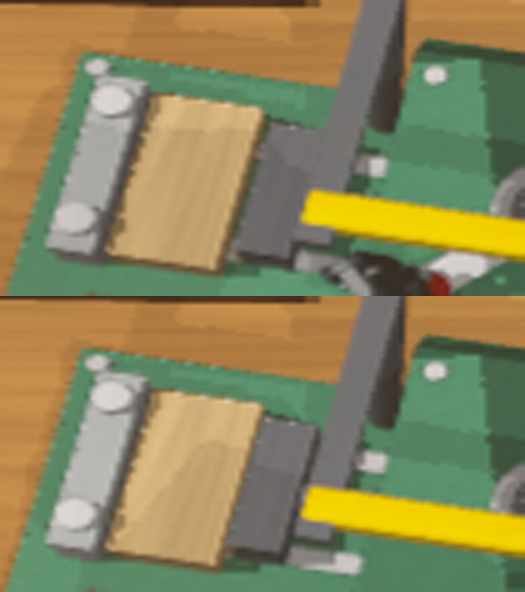

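The jaw has reached the blank's near side, and the blank hasn't moved yet. I'll keep going in steps of about 1 mm of jaw travel.

>>> apply_moves --series '[-0.2,-0.02,0,0,0,1.3,-0.4,-0.03,0,0,0,2.6,-0.6,-0.04,0,0,0,3.8,-0.6,-0.04,0,0,0,3.8]'

```text
time_s: 9.6
eef_pos: [487.0, -59.2, 284.7]
tool_rot: [0.156, -0.646, 0.718, -0.208]
contact_force: [-2.2, -6.4, 2.4]
width: 0.264
```

```bash
python3 -c "
from h import *
go(-.05,0)"
```

```text
t 9.6 grasp@face [-89.5  -7.8  52.7] th -0.087 F face [ 0.3 -6.7  2.5] w 0.264 j [-0.28 -0.3   2.16  0.07  0.75  1.36]
Ftan -6.72
-0.05 [-0.27, -0.03, 0.02, -0.1, -0.2, 1.8]
0 [-0.72, -0.05, 0.02, -0.1, -0.2, 4.6]
```

>>> apply_moves --series '[-0.2,-0.02,0,0,0,1.3,-0.4,-0.03,0,0,0,2.6,-0.5,-0.04,0,0,0,3.2,-0.5,-0.04,0,0,0,3.2]'

```text
time_s: 10.0
eef_pos: [487.8, -54.3, 284.5]
tool_rot: [0.162, -0.626, 0.735, -0.203]
contact_force: [-3.2, -5.2, 2.7]
width: 0.271
```

```bash
python3 -c "
from h import *
go(-.05,0,.05)"
```

```text
t 10.0 grasp@face [-89.9  -2.8  52.7] th -0.032 F face [-0.6 -5.7  3.4] w 0.271 j [-0.27 -0.29  2.16  0.06  0.75  1.43]
Ftan -5.72
-0.05 [0.23, -0.02, 0.02, -0.1, -0.2, -1.4]
0 [-0.22, -0.02, 0.02, -0.1, -0.2, 1.4]
0.05 [-0.67, -0.04, 0.02, -0.1, -0.2, 4.3]
```

>>> apply_moves --series '[-0.2,-0.01,0,0,0,1.3,-0.4,-0.03,0,0,0,2.6,-0.5,-0.04,0,0,0,3.2,-0.5,-0.04,0,0,0,3.2]'

```text
time_s: 10.4
eef_pos: [488.7, -49.4, 284.5]
tool_rot: [0.167, -0.605, 0.753, -0.198]
contact_force: [-6.2, -5.0, 3.9]
width: 0.267
```

```bash
python3 -c "
from h import *
go(0.05,.1)"
```

```text
t 10.4 grasp@face [-90.    2.1  52.7] th 0.024 F face [-2.5 -6.   6. ] w 0.267 j [-0.26 -0.29  2.16  0.05  0.75  1.5 ]
Ftan -6.08
0.05 [-0.17, -0.02, 0.02, -0.0, -0.2, 1.1]
0.1 [-0.62, -0.04, 0.01, -0.0, -0.2, 4.0]
```

>>> apply_moves --series '[-0.2,-0.01,-0.05,0,0,1.3,-0.4,-0.04,-0.05,0,0,2.6,-0.5,-0.05,-0.05,0,0,3.2,-0.5,-0.05,-0.05,0,0,3.2]'

```text
time_s: 10.8
eef_pos: [489.8, -44.5, 284.7]
tool_rot: [0.172, -0.584, 0.769, -0.193]
contact_force: [-3.7, -5.4, 3.4]
width: 0.267
```

```bash
python3 -c "
from h import *
go(0.1,.15)"
```

```text
t 10.8 grasp@face [-89.9   7.1  52.7] th 0.079 F face [-0.5 -6.   4.3] w 0.267 j [-0.25 -0.29  2.16  0.04  0.75  1.57]
Ftan -6.0
0.1 [-0.13, -0.02, 0.02, -0.0, -0.2, 0.8]
0.15 [-0.57, -0.04, 0.02, -0.0, -0.2, 3.6]
```

>>> apply_moves --series '[-0.2,-0.02,0,0,0,1.3,-0.4,-0.03,0,0,0,2.6,-0.5,-0.04,0,0,0,3.2,-0.5,-0.04,0,0,0,3.2]'

```text
time_s: 11.2
eef_pos: [491.3, -39.7, 285.0]
tool_rot: [0.177, -0.562, 0.785, -0.188]
contact_force: [-6.4, -4.7, 2.5]
width: 0.267
```

```bash
python3 -c "
from h import *
go(0.15,.2)"
```

```text
t 11.2 grasp@face [-89.4  12.2  52.7] th 0.135 F face [-3.4 -5.8  4.8] w 0.267 j [-0.24 -0.29  2.16  0.03  0.75  1.64]
Ftan -6.18
0.15 [-0.07, -0.02, 0.02, 0.0, -0.2, 0.4]
0.2 [-0.52, -0.03, 0.02, 0.0, -0.2, 3.3]
```

>>> apply_moves --series '[-0.2,-0.02,0,0,0,1.3,-0.4,-0.03,0,0,0,2.6,-0.5,-0.04,0,0,0,3.2,-0.5,-0.04,0,0,0,3.2]'

```text
time_s: 11.6
eef_pos: [492.9, -35.0, 285.4]
tool_rot: [0.182, -0.54, 0.801, -0.182]
contact_force: [-8.4, -3.4, 3.5]
width: 0.27
```

```bash
python3 -c "
from h import *
go(0.2,.25)
im=manip.snapshot('top'); cv2.imwrite('pics/t5.png',im[:,:,::-1])
a=[cv2.imread(f'pics/{n}.png')[90:170,250:355] for n in('t4','t5')]
cv2.imwrite('pics/c5.png',np.vstack([cv2.resize(q,None,fx=5,fy=3.7,interpolation=cv2.INTER_CUBIC) for q in a]))"
```

```text
t 11.6 grasp@face [-88.7  17.1  52.7] th 0.191 F face [-4.8 -4.9  6.9] w 0.27 j [-0.23 -0.28  2.15  0.02  0.75  1.72]
Ftan -5.69
0.2 [-0.02, -0.01, 0.02, 0.1, -0.2, 0.1]
0.25 [-0.47, -0.03, 0.02, 0.1, -0.2, 3.0]
```

View pics/c5.png

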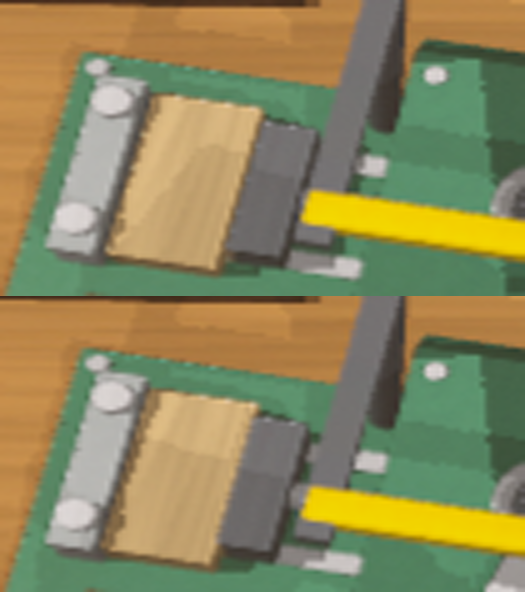

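The jaw is now pushing the blank: its right edge went from column 262 to 258, and a small fence gap remains. I'll continue.

>>> apply_moves --series '[-0.2,-0.02,0,0,0,1.3,-0.4,-0.03,0,0,0,2.6,-0.5,-0.04,0,0,0,3.2,-0.5,-0.04,0,0,0,3.2]'

```text
time_s: 12.05
eef_pos: [494.8, -30.3, 285.9]
tool_rot: [0.187, -0.518, 0.816, -0.177]
contact_force: [-9.3, -4.1, 3.7]
width: 0.272
```

```bash
python3 -c "
from h import *
go(0.25,.3)"
```

```text
t 12.05 grasp@face [-87.7  22.1  52.6] th 0.247 F face [-5.4 -5.7  7.4] w 0.272 j [-0.21 -0.28  2.15  0.02  0.75  1.79]
Ftan -6.84
0.25 [0.04, -0.01, 0.01, 0.1, -0.2, -0.2]
0.3 [-0.41, -0.02, 0.01, 0.1, -0.2, 2.6]
```

>>> apply_moves --series '[-0.15,-0.01,-0.03,0,0,1,-0.3,-0.02,-0.05,0,0,1.9,-0.3,-0.02,-0.05,0,0,1.9]'

```text
time_s: 12.35
eef_pos: [495.8, -28.0, 286.3]
tool_rot: [0.189, -0.504, 0.824, -0.174]
contact_force: [-8.2, -6.4, 1.3]
width: 0.267
```

```bash
python3 -c "
from h import *
go(0.3)"
```

```text
t 12.35 grasp@face [-87.1  24.4  52.7] th 0.273 F face [-5.3 -7.8  4.5] w 0.267 j [-0.21 -0.28  2.15  0.01  0.75  1.83]
Ftan -8.96
0.3 [-0.16, -0.02, 0.02, 0.1, -0.3, 0.8]
```

>>> apply_moves --series '[-0.1,-0.01,0,0,0,0.6,-0.2,-0.01,0,0,0,1.2,-0.2,-0.01,0,0,0,1.2]'

```text
time_s: 12.65
eef_pos: [496.5, -26.6, 286.5]
tool_rot: [0.19, -0.496, 0.83, -0.172]
contact_force: [-10.1, -8.5, 2.5]
width: 0.269
```

```bash
python3 -c "
from h import *
go(0.3)"
```

```text
t 12.65 grasp@face [-86.8  25.7  52.7] th 0.288 F face [ -6.  -10.2   6.4] w 0.269 j [-0.2  -0.28  2.14  0.01  0.76  1.86]
Ftan -11.52
0.3 [-0.0, -0.02, 0.02, 0.1, -0.4, -0.4]
```

It's firming up: the tangential force has gone from 6 to 9 to 11.5 N. One more small step.

>>> apply_moves --series '[-0.1,-0.01,0,0,0,0.6,-0.2,-0.01,0,0,0,1.2,-0.2,-0.01,0,0,0,1.2]'

```text
time_s: 12.95
eef_pos: [497.2, -25.2, 286.8]
tool_rot: [0.192, -0.487, 0.835, -0.17]
contact_force: [-12.9, -11.3, 3.6]
width: 0.269
```

```bash
python3 -c "
from h import *
go(0.3)
o,p,C=cur(); print(C.inv().apply(FW[:,2]))"
```

```text
t 12.95 grasp@face [-86.4  27.1  52.7] th 0.304 F face [ -7.4 -13.4   8.4] w 0.269 j [-0.2  -0.27  2.14  0.    0.76  1.88]
Ftan -15.02
0.3 [0.16, -0.02, 0.02, 0.2, -0.5, -1.6]
[ 0.00820649  0.00272412 -0.99996262]
```

The crank is firm at about 15 N, which is roughly 55 N on the blank. I'll ease off, open the fingers and retract along the face's z.

>>> apply_moves --series '[0.2,0,0,0,0,0,0.3,0,0,0,0,0,0.3,0,0,0,0,0,0.3,0,0,0,0,0,0.3,0,0,0,0,0,0.3,0,0,0,0,0]' --grip 8.5

```text
time_s: 13.55
eef_pos: [497.1, -26.4, 287.4]
tool_rot: [0.195, -0.487, 0.834, -0.17]
contact_force: [0.5, -0.2, 0.2]
width: 0.995
```

>>> apply_moves --series '[0.3,0,-3,0,0,0,0.3,0,-7,0,0,0,0.3,0,-11,0,0,0,0.3,0,-13,0,0,0,0.3,0,-13,0,0,0]'

```text
time_s: 14.05
eef_pos: [431.6, -16.9, 403.5]
tool_rot: [0.198, -0.487, 0.833, -0.173]
contact_force: [0.1, 0.3, 0.5]
width: 0.994
```

```bash
python3 -c "
from h import *
st()
im=manip.snapshot('top'); cv2.imwrite('pics/t6.png',im[:,:,::-1])
W=manip.snapshot('wrist')
cv2.imwrite('pics/c6.png',np.vstack([cv2.resize(im[80:235,235:450,::-1],(640,300),interpolation=cv2.INTER_CUBIC),W[:300,:,::-1]]))"
```

```text
t 14.05 grasp@face [-83.   23.9 186.8] th 0.28 F face [0.3 0.3 0.4] w 0.994 j [-0.22 -0.59  2.17  0.02  1.04  1.86]
```

View pics/c6.png

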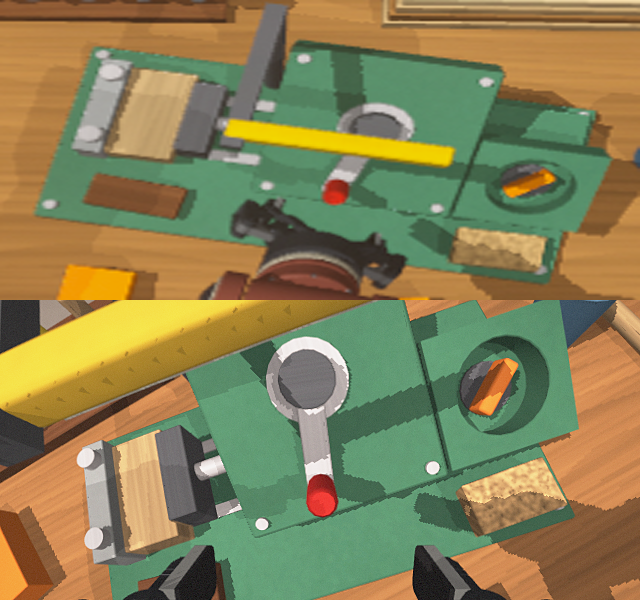

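The blank sits against both the fence and the jaw with no visible gap. The crank is where I left it, the gripper is clear, and the bystanders visible in these crops haven't moved. Handing in.

```bash
python3 -c "
from h import *
st(); print(manip.hand_in())"
```

```text
t 14.15 grasp@face [-86.5  23.8 182.8] th 0.269 F face [-0.6  0.1 -0.6] w 0.992 j [-0.22 -0.59  2.17  0.02  1.04  1.86]
the job is handed in; nothing more can be done
None
```

The blank is clamped between the jaw and the fence, the crank is released, and I handed the job in at about 14.2 s; the hand-in gave no verdict.

- **Ratchet setting:** positive swings drove the jaw towards the fence (about 5–6 N at the grip) and negative swings spun loose. It was already set to close, so I left the reversing knob alone.
- **Clamping:** I made one closing stroke, swung back, then closed again in steps of about 1 mm of jaw travel or less. The crank force climbed from about 6 to 9, 11.5 and then 15 N, and I stopped there. By the 6 N per newton rule, that is about 55 N on the blank, well below the 150 N crush limit.
- **Last checks:** the last pictures show no visible gap on either side of the blank. The gripper is open and well clear, with near-zero contact force. The offcut and sanding block looked in place; I did not check the other bystanders again at the end.
- **Not measured:** I could not measure the clamping force left after letting go. The 55 N figure comes from the crank force just before release.

No check failed or disagreed.

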